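Fit the rivet setter to the hand press and set the rivet

ROBOT

A 7-joint arm with a two-finger parallel gripper is mounted at the origin on the work surface; the furniture and walls round the work are solid. World frame = base frame: x ahead of the robot, y to its left, z up, the work surface at z = 0. Lengths are in m, angles in rad, forces in N, time in s.
With the tool pointing down it reaches from about 0.4 to 0.875 m from the base axis. Payload 19.3 kg.
Tool frame: the origin (TCP) lies midway between the tips of the shut fingers; the grasp point (between the pads) lies 19 mm behind it; z points along the fingers, y is the line along which they close (so a half turn about z gives the same grasp; the last joint's range is limited). The gripper opens to 85 mm and grips with 20 to 120 N. Pads are 22 mm wide; open, the fingers measure 114 mm over their backs; the gripper's body (76 mm by 85 mm) begins 54 mm behind the grasp point. The pads swing forward as they close: fully open they stand 13 mm farther back than shut.
Start: joints at [1.18, 0.521, -0.036, 1.599, 0.021, 1.021, -0.113], TCP at [0.197, -0.593, 0.231] pointing down, gripper open.
Joint ranges: [-2.91, 2.91], [-0.3, 2.13], [-1.5, 1.42], [0.17, 2.43], [-1.26, 4.41], [0.16, 1.93], [-2.52, 2.52]. Speed limits (rad/s): [1.89, 1.89, 2.39, 2.39, 3.01, 3.01, 3.01].

INTERFACE

Orientations are given as [roll, pitch, yaw] about the fixed x, y, z axes, in that order (R = Rz(yaw) Ry(pitch) Rx(roll)).
In Python, from workcell import bot gives the robot as it stands.
- The arm moves only by the tool move_arm, never from a script. Its argument "moves" is a list that holds one entry, the list of rows, each a list of 7 numbers: the opening, from 0 (shut) to 1 (fully open), then the shift along the tool's x, y, z in units of 1000 mm (1.0 is 1000 mm), then the turn, a rotation vector about the tool's x, y, z in units of 2 pi rad (1.0 is 2 pi rad). A call has 1 to 5 rows; each row is the pose to reach, as a shift and turn from the pose commanded when the call began, along the tool's axes at that moment, turning the shorter way round; what a row does not reach only later rows make up. A row lasts 1/10 s, in which the tool goes at most 50 mm and 8.59 degrees, less where a joint would pass 70% of its speed; a pose out of reach is approached as far as the arm can. A call with a number of a shift or a turn outside -1 to 1 is refused whole. A call with a gripper value outside its range is refused whole. The fingers move at their own pace and stop on an object; "force" is the grip in N (left out, the last holds). Time passes only in rows, so rows that repeat a pose let the fingers close. It gives the time, the measured TCP pose, the force, the opening and the grip force at its end, in the units of the state.
- bot.observe(): the state, without advancing time (a new reading comes with each control period).
- bot.grab_frame(name): name is "side" or "top" or "wrist"; returns the picture (420x560x3 uint8, red, green, blue); there is no depth.
- bot.camera_params(name): a dict with "vertical_fov" (degrees; the focal length in pixels is half the picture's height over the tangent of half this angle, whatever the lens; pixels are square), "cx", "cy" (the principal point, pixels), "D" ([k1, k2, p1, p2, k3] as OpenCV has them; the pictures are not rectified), "R" (3x3) and "t" (3): a world point X has camera coordinates R X + t. Camera axes: x right, y down, z forward; pixel columns grow to the right and rows downward; lengths in m; the calibration is good to about 2 mm. A picture is of the moment at which its call begins: read the wrist's pose just before it. camera_params takes no time and is no camera call; for the wrist camera it gives the pose at the moment of the call.
- bot.job_done(): hands the job in; it is judged then, once.
The state is a dict: "clock": time; "qpos": joint angles; "qd": joint speeds; "joint_efforts": joint torques, N m; "position": TCP position; "tool_rot": TCP orientation; "force": force on the tool from outside, world axes, zero at the start; "moment": the same for the moment, N m; "grip_width": finger opening in m; "finger_force": force on a finger pad.
Only numpy, scipy, OpenCV 4.12 (cv2) and the standard library are available. Lean on these libraries where they do the work, as an engineer would, in place of code of your own. Each camera call takes 0.05 s, during which the arm holds its last target. There are 200 camera calls.

TASK

Set the waiting rivet in the small two-column hand press: take the plunger unit with the broad mushroom-shaped head out of the wooden stand, seat its cone in the press's conical cup, then push its head all the way down to the stop and let it spring back up. Leave the unit standing seated in the press and the other plunger unit in the stand.

Things in the scene. Friction and masses are not known exactly. Their poses are not given: they have to be found in the camera images.
- setter_head (a point): Centre, half-way up, of the black mushroom-shaped head of the unit to be used, on its axis, z up. Head 44 mm across, 20 mm high: flat underside 10 mm below this point, domed top 10 mm above; its straight-sided band, 3 to 12 mm above the underside, is good to grasp. Below it a thin stem (bare for 14 mm), then a steel barrel 39 mm across and a collar. Loose, 0.25 to 0.4 kg in all, upright
- setter_collar (a point): Centre of the underside of the same unit's flat collar (54 mm across, 6 mm thick), on its axis, z up; 56.5 mm below setter_head while the head is up. Below the collar: a steel cone, 43 mm across at the top, 20 mm across 21 mm lower (30 degrees to the axis; smooth, so it centres itself and does not jam), then a ram 14 mm thick whose tip is 43 mm below the collar
- setter_plunger (a joint): How far this unit's head is pushed down, m: 0 up, 0.014 at the stop. A spring returns it: 3 N starts it moving, 8 N holds it at the stop, plus about 3 N while the ram drives the rivet's cap (the last 4 mm)
- stand: Fixed wooden block with two round holes in its top, each holding a plunger unit that hangs upright by its collar and lifts straight out. 66 x 150 mm, 54 mm high, its long side along y; hole centres 40 mm either side of the middle along y. Origin at the centre of its underside, z up
- press_seat (a point): Centre of the mouth of the press's conical cup, in the top face of a steel bushing, 92 mm above the bench, z up. Mouth 42 mm across, same taper as the cone, open below. With the unit seated its collar is about 3 mm above this point and its head's centre 59 mm above. Press fixed to the bench: grey base 80 x 110 mm, two columns, grey yoke 66 x 110 mm, whose two nuts rise 4 mm above the bushing
- rivet_cap (a joint): How far the waiting rivet's brass cap, on the press bed straight under the cup, is driven down, m: 0 waiting, about 0.004 after a full stroke; it stays where it is driven
- punch_head (a point): Centre, half-way up, of the head of the other plunger unit, which stays in the stand: a straight black cylinder 26 mm across, 26 mm high. Below the head this unit is like the one to be used; it hangs in the stand's other hole

How it is judged:
By the outcome, as a careful person would: the job done as asked, in the order asked, and still so for the second after the job is handed in, with the robot touching nothing.
It also fails if it takes over 51 s, if anything falls off the work surface, if the arm or the gripper's body presses on something with over 40 N, if the wrist force passes 120 N, or if a joint passes its speed limit or range.

## Working session

There is one attempt and no reset: what is moved stays moved. The work goes in short steps, Python scripts to look and compute and a tool call to move; the robot and the scene stay as the last step left them, time stands still between calls to the robot, and variables do not carry over. Pictures are saved under pics/ and viewed, at most 10 in all, crops included, and the job is handed in when it is done.

Besides the shell and the picture viewer there is one more tool, called after "Call:" as name([rows], argument=value, ...), one row to a line, values as JSON. move_arm: Moves the arm, as the interface text tells. Shifts and turns lie within -1 to 1; 1 stands for 1000 mm of shift or 2 pi rad of turn. Its arguments: {"type":"object","properties":{"moves":{"type":"array"},"force":{"type":"number"}},"required":["moves"]}

```bash
mkdir -p pics; ls
python3 - <<'E'
from workcell import bot
import cv2, numpy as np
s=bot.observe(); print({k:np.round(v,3) for k,v in s.items()})
for n in ["side","top","wrist"]:
    p=bot.camera_params(n); print(n,{k:np.round(v,4).tolist() for k,v in p.items()})
    im=bot.grab_frame(n); np.save(f"pics/{n}0.npy",im); cv2.imwrite(f"pics/{n}0.png",im[:,:,::-1])
E
```

```text
pics
{'clock': np.float64(0.0), 'qpos': array([ 1.18 ,  0.522, -0.036,  1.6  ,  0.021,  1.021, -0.113]), 'qd': array([ 0.001, -0.   , -0.   ,  0.   ,  0.   , -0.   , -0.001]), 'joint_efforts': array([ 0.0000e+00, -9.2712e+01,  1.9800e+00, -3.6994e+01,  1.8000e-02,
        8.0000e-03, -0.0000e+00]), 'position': array([ 0.197, -0.593,  0.231]), 'tool_rot': array([-3.14 ,  0.   ,  0.321]), 'force': array([ 0.756, -0.869,  0.132]), 'moment': array([ 0.012, -0.045, -0.02 ]), 'finger_force': np.float64(0.0), 'grip_width': np.float64(0.085)}
side {'vertical_fov': 54.0398, 'cx': 273.6769, 'cy': 212.6694, 'D': [-0.1278, 0.0, 0.0, 0.0, 0.0], 'R': [[0.9987, -0.0487, -0.0162], [-0.0431, -0.6242, -0.7801], [0.0279, 0.7798, -0.6254]], 't': [-0.5501, 0.1881, 0.7887]}
top {'vertical_fov': 45.9934, 'cx': 277.9451, 'cy': 219.5187, 'D': [-0.0631, 0.0, 0.0, 0.0, 0.0], 'R': [[-0.02, -0.9995, -0.0263], [-0.9804, 0.0248, -0.1954], [0.1959, 0.0218, -0.9804]], 't': [0.1704, 0.5573, 0.8487]}
wrist {'vertical_fov': 60.606, 'cx': 277.7768, 'cy': 206.7779, 'D': [-0.0028, 0.0, 0.0, 0.0, 0.0], 'R': [[0.3154, -0.9489, -0.0007], [-0.9016, -0.2999, 0.3119], [-0.2961, -0.0978, -0.9501]], 't': [-0.6243, -0.0406, 0.3789]}
```

View pics/side0.png

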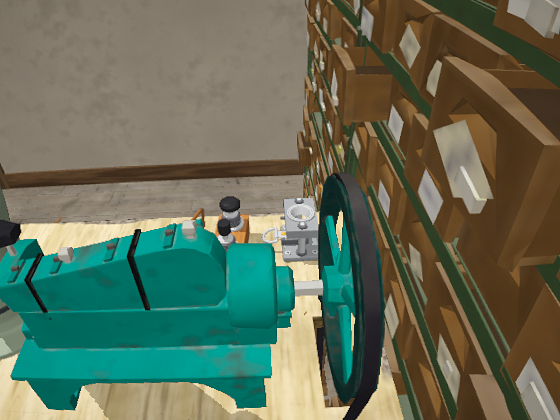

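View pics/top0.png

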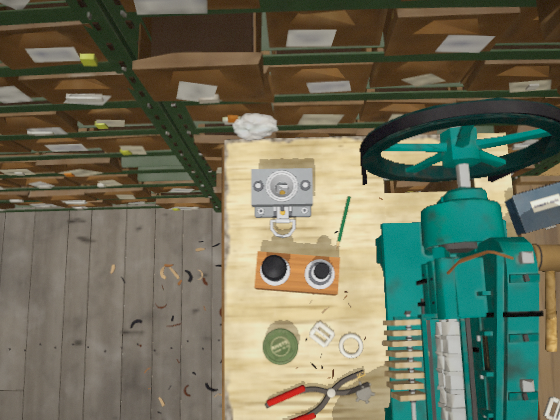

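The side view shows the stand (mushroom head about 230,204, punch head 225,230) and the press cup about 300,213. The top view shows the mushroom head at (273,268), the punch at (320,272) and the press cup ring at (282,186).

```bash
cat > h.py <<'E'
import cv2, numpy as np
from workcell import bot
def ray(p,uv):
    f=210/np.tan(np.radians(p["vertical_fov"])/2)
    K=np.array([[f,0,p["cx"]],[0,f,p["cy"]],[0,0,1]]);D=np.array(p["D"],float)
    n=cv2.undistortPoints(np.array([[uv]],float),K,D)[0,0]
    R=np.array(p["R"]);t=np.array(p["t"])
    return -R.T@t, R.T@np.array([n[0],n[1],1])
def onz(p,uv,z):
    c,d=ray(p,uv); return c+d*(z-c[2])/d[2]
def proj(p,X):
    f=210/np.tan(np.radians(p["vertical_fov"])/2)
    K=np.array([[f,0,p["cx"]],[0,f,p["cy"]],[0,0,1]])
    return cv2.projectPoints(np.array([X],float),cv2.Rodrigues(np.array(p["R"]))[0],np.array(p["t"],float),K,np.array(p["D"],float))[0][0,0]
def two(p1,a,p2,b):
    c1,d1=ray(p1,a);c2,d2=ray(p2,b)
    s=np.linalg.lstsq(np.c_[d1,-d2],c2-c1,rcond=None)[0]
    A,B=c1+s[0]*d1,c2+s[1]*d2
    return (A+B)/2,np.linalg.norm(A-B)
def blob(mask,near):
    n,l,st,ce=cv2.connectedComponentsWithStats(mask.astype(np.uint8))
    k=[i for i in range(1,n) if st[i,4]>30]
    i=min(k,key=lambda i:np.hypot(*(ce[i]-near))); return ce[i],st[i]
E
python3 - <<'E'
from h import *
t=bot.camera_params("top");s=bot.camera_params("side")
T=np.load("pics/top0.npy").astype(int);S=np.load("pics/side0.npy").astype(int)
for nm,im,near in [("Tm",T,(273,268)),("Tp",T,(320,270)),("Sm",S,(230,204)),("Sp",S,(225,228))]:
    print(nm,blob(im.max(2)<60,near))
for nm,uv,z in [("mush",(273.5,268.5),.1105),("punch",(320.5,270.5),.1105),("seat",(282,186),.092)]:
    print(nm,onz(t,uv,z))
print("two seat",two(t,(282,186),s,(300,213)))
print("two mush",two(t,(273.5,268.5),s,(230,204)))
big=np.hstack([cv2.resize(np.load("pics/top0.npy")[150:300,235:345],None,fx=3.5,fy=3.5,interpolation=2),cv2.resize(np.load("pics/side0.npy")[180:280,200:330],None,fx=3,fy=5.25,interpolation=2)])
cv2.imwrite("pics/z.png",big[:,:,::-1]);print(big.shape)
E
```

```text
Tm (array([273.91370558, 266.14467005]), array([262, 255,  25,  26, 394], dtype=int32))
Tp (array([321.        , 269.91428571]), array([314, 263,  15,  16, 140], dtype=int32))
Sm (array([229.99563319, 203.99563319]), array([220, 197,  20,  15, 229], dtype=int32))
Sp (array([223.81176471, 227.10588235]), array([218, 219,  13,  17, 170], dtype=int32))
mush [0.46623138 0.16576749 0.1105    ]
punch [0.46103098 0.08662965 0.1105    ]
seat [0.61485621 0.14853013 0.092     ]
two seat (array([0.61548816, 0.14852961, 0.08759745]), np.float64(0.0010886526974220937))
two mush (array([0.46765064, 0.16609887, 0.10549439]), np.float64(0.001866379355476479))
(525, 775, 3)
```

View pics/z.png

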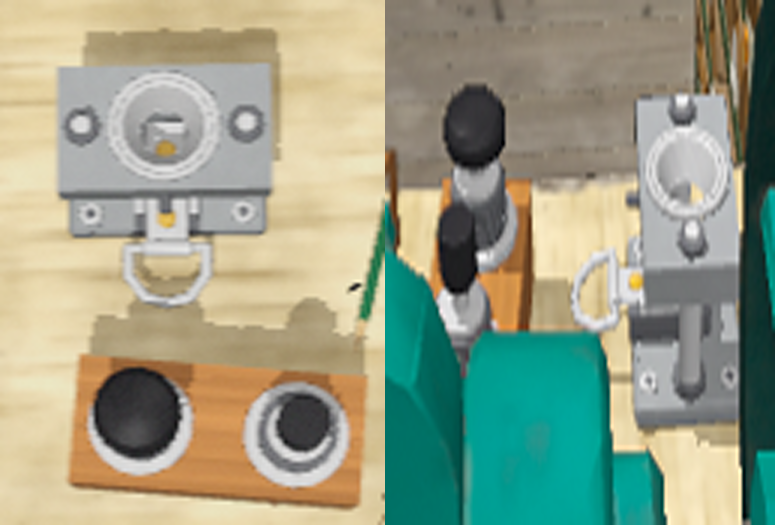

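View pics/wrist0.png

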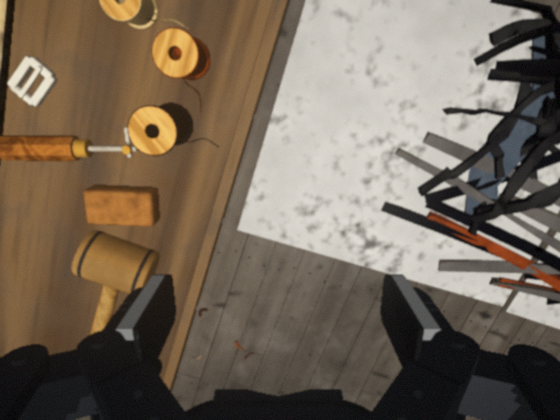

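Run:
```python
from h import *
t=bot.camera_params("top");s=bot.camera_params("side")
for n,p in (("t",t),("s",s)): print(n,ray(p,(280,210)))
for nm,a,b in [("hub",(464,140),(342,285)),("drum/box corner left-far",(424,196),(228,243)),("shaft end at hub",(463,183),(290,287)),("drawer front corner",(262,60),(390,50)),("drawer bottom l",(262,97),(345,118))]:
    print(nm,two(t,a,s,b))
for z in (0,.1,.2,.3,.4): print(z,"wheel nearest y",onz(t,(362,165),z),"wheel top row",onz(t,(464,105),z), "mach left",onz(t,(378,260),z),"lug",onz(t,(388,340),z))
```

```text
t (array([0.38355072, 0.13796797, 0.94544718]), array([ 0.21468567,  0.01721507, -0.97672977]))
s (array([ 0.53547782, -0.52438412,  0.63110987]), array([ 0.04346699,  0.78306599, -0.62064168]))
hub (array([ 0.64881814, -0.14543742,  0.19466155]), np.float64(0.013136996371829465))
drum/box corner left-far (array([ 0.5196039 , -0.0720581 ,  0.22905315]), np.float64(0.07519981339335861))
shaft end at hub (array([ 0.57780287, -0.13941921,  0.18960367]), np.float64(0.01611415802470853))
drawer front corner (array([0.72840541, 0.16098951, 0.40568858]), np.float64(0.07319198170718468))
drawer bottom l (array([0.69534766, 0.17178396, 0.29068669]), np.float64(0.0038705725532857203))
0 wheel nearest y [ 0.67879171 -0.01035189  0.        ] wheel top row [ 0.80202868 -0.22693232  0.        ] mach left [ 0.48868926 -0.03082058  0.        ] lug [ 0.33878466 -0.04116631  0.        ]
0.1 wheel nearest y [0.64756406 0.00533591 0.1       ] wheel top row [ 0.75776624 -0.1883368   0.1       ] mach left [ 0.47756875 -0.01296781  0.1       ] lug [ 0.34351957 -0.02221926  0.1       ]
0.2 wheel nearest y [0.6163364  0.02102371 0.2       ] wheel top row [ 0.71350381 -0.14974127  0.2       ] mach left [0.46644824 0.00488496 0.2       ] lug [ 0.34825448 -0.00327222  0.2       ]
0.3 wheel nearest y [0.58510875 0.03671151 0.3       ] wheel top row [ 0.66924137 -0.11114575  0.3       ] mach left [0.45532773 0.02273774 0.3       ] lug [0.35298939 0.01567482 0.3       ]
0.4 wheel nearest y [0.55388109 0.05239931 0.4       ] wheel top row [ 0.62497893 -0.07255023  0.4       ] mach left [0.44420722 0.04059051 0.4       ] lug [0.3577243  0.03462186 0.4       ]
```

Call:
move_arm([
  [[1,0,0,-0.05,0,0,0],[1,0,0,-0.1,0,0,0],[1,0,0,-0.15,0,0,0],[1,0,0,-0.2,0,0,0],[1,0,0,-0.2,0,0,0]],
], force=60)

```text
clock: 0.65
position: [0.1975, -0.5944, 0.4379]
tool_rot: [3.133, -0.001, 0.321]
force: [-0.0, -0.1, -0.8]
grip_width: 0.0856
finger_force: 0.0
```

```bash
cat > go.py <<'E'
import sys
from h import *
from scipy.spatial.transform import Rotation as Ro
s=bot.observe();R0=Ro.from_euler("xyz",s["tool_rot"])
print("t",round(float(s["clock"]),2),np.round(s["position"],4),np.round(s["tool_rot"],3),"F",np.round(s["force"],1),"q",np.round(s["qpos"],2),"w",round(float(s["grip_width"]),4),"ff",np.round(s["finger_force"],1))
a=list(map(float,sys.argv[1:]))
for i in range(0,len(a),4):
    x=R0.inv().apply(np.array(a[i:i+3])-s["position"])
    r=(R0.inv()*Ro.from_euler("xyz",[np.pi,0,a[i+3]])).as_rotvec()/2/np.pi
    print("shift",np.round(x,4),"turn",np.round(r,4))
E
python3 go.py .46 -.2 .43 1.1  .44 .13 .35 1.53
```

```text
t 0.65 [ 0.1975 -0.5944  0.4379] [ 3.133e+00 -1.000e-03  3.210e-01] F [-0.  -0.1 -0.8] q [ 1.17  0.39 -0.02  1.28  0.01  1.46 -0.1 ] w 0.0856 ff 0.0
shift [ 0.3734 -0.2916  0.0056] turn [ 0.0014  0.0004 -0.1241]
shift [ 0.4583 -0.6118  0.0827] turn [ 0.0013  0.0008 -0.1925]
```

Call:
move_arm([
  [[1,0.373,-0.292,0.0,0,0,-0.124],[1,0.373,-0.292,0.0,0,0,-0.124],[1,0.373,-0.292,0.0,0,0,-0.124],[1,0.373,-0.292,0.0,0,0,-0.124],[1,0.373,-0.292,0.0,0,0,-0.124]],
])

```text
clock: 1.15
position: [0.3359, -0.3829, 0.4312]
tool_rot: [-3.142, 0.0, 1.077]
force: [1.2, -0.2, -0.6]
grip_width: 0.0856
finger_force: 0.0
```

```bash
python3 go.py .46 -.2 .43 1.1  .44 .13 .35 1.53
```

```text
t 1.15 [ 0.3359 -0.3829  0.4312] [-3.142  0.     1.077] F [ 1.2 -0.2 -0.6] q [ 0.95  0.19 -0.27  1.58  0.05  1.38  0.19] w 0.0856 ff 0.0
shift [0.2199 0.0225 0.0012] turn [-0.      0.     -0.0037]
shift [ 0.501  -0.1515  0.0811] turn [-0.      0.     -0.0721]
```

Call:
move_arm([
  [[1,0.2,0.02,0.0,0,0,0],[1,0.2,0.02,0.0,0,0,0],[1,0.2,0.02,0.0,0,0,0],[1,0.28,-0.02,0.0,0,0,-0.03],[1,0.36,-0.07,0.0,0,0,-0.06]],
])

```text
clock: 1.65
position: [0.4365, -0.1604, 0.4308]
tool_rot: [-3.141, -0.001, 1.377]
force: [0.7, 0.4, -0.2]
grip_width: 0.0854
finger_force: 0.0
```

```bash
python3 go.py .467 .166 .28 1.53
```

```text
t 1.65 [ 0.4365 -0.1604  0.4308] [-3.141e+00 -1.000e-03  1.377e+00] F [ 0.7  0.4 -0.2] q [ 0.66  0.12 -0.48  1.67  0.06  1.37 -0.03] w 0.0854 ff 0.0
shift [ 0.3261 -0.0328  0.151 ] turn [-0.0001 -0.0001 -0.0243]
```

Call:
move_arm([
  [[1,0.326,-0.033,0.0,0,0,-0.024],[1,0.326,-0.033,0.0,0,0,-0.024],[1,0.326,-0.033,0.0,0,0,-0.024],[1,0.326,-0.033,0.1,0,0,-0.024],[1,0.326,-0.033,0.15,0,0,-0.024]],
])

```text
clock: 2.15
position: [0.4589, 0.069, 0.373]
tool_rot: [3.138, -0.001, 1.522]
force: [1.1, -0.9, -1.0]
grip_width: 0.0852
finger_force: 0.0
```

```bash
python3 go.py .467 .166 .28 1.53
```

```text
t 2.15 [0.4589 0.069  0.373 ] [ 3.138e+00 -1.000e-03  1.522e+00] F [ 1.1 -0.9 -1. ] q [ 0.33  0.17 -0.7   1.77  0.12  1.24 -0.45] w 0.0852 ff 0.0
shift [0.0973 0.0031 0.093 ] turn [ 0.0005 -0.0001 -0.0012]
```

Call:
move_arm([
  [[1,0.1,0.003,0.093,0,0,0],[1,0.1,0.003,0.093,0,0,0],[1,0.1,0.003,0.093,0,0,0],[1,0.1,0.003,0.093,0,0,0],[1,0.1,0.003,0.093,0,0,0]],
])

```text
clock: 2.65
position: [0.4663, 0.1663, 0.2792]
tool_rot: [-3.14, 0.0, 1.523]
force: [-0.3, 0.3, 0.4]
grip_width: 0.0854
finger_force: 0.0
```

```bash
python3 go.py
python3 - <<'E'
from h import *
p=bot.camera_params("wrist");im=bot.grab_frame("wrist");np.save("pics/w1.npy",im);cv2.imwrite("pics/w1.png",im[:,:,::-1])
np.savez("pics/w1p.npz",**{k:np.array(v) for k,v in p.items()})
print(proj(p,[.467,.166,.1105]),proj(p,[.461,.087,.1105]))
E
```

```text
t 2.65 [0.4663 0.1663 0.2792] [-3.14   0.     1.523] F [-0.3  0.3  0.4] q [ 0.12  0.33 -0.73  1.85  0.25  1.06 -0.76] w 0.0854 ff 0.0
[279.22898904 183.8816549 ] [276.81737034 263.96626162]
```

View pics/w1.png

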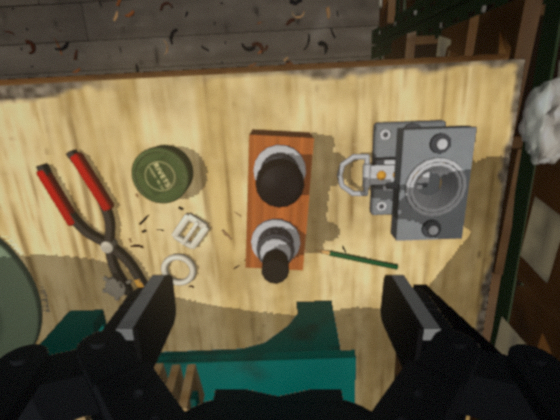

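The wrist view shows the mushroom head about (280,180), punch head (275,265) and press cup (437,187). These agree with the estimates to a few pixels, so I'll refine them.

Run:
```python
from h import *
im=np.load("pics/w1.npy").astype(int);z=np.load("pics/w1p.npz");p={k:z[k] for k in z};p["vertical_fov"]=float(p["vertical_fov"]);
m=(im.max(2)<62)
for near in [(280,180),(275,267)]:
    c,st=blob(m,near);print(c,st)
    n,l=cv2.connectedComponents(m.astype(np.uint8));k=l[int(c[1]),int(c[0])]
    cn=max(cv2.findContours((l==k).astype(np.uint8),0,1)[0],key=len)
    print(cv2.fitEllipse(cn),cv2.minEnclosingCircle(cn))
    e=cv2.fitEllipse(cn)[0];
    for h in (.1105,.113): print(onz(p,e,h))
g=cv2.cvtColor(im.astype(np.uint8),cv2.COLOR_RGB2GRAY)
ci=cv2.HoughCircles(cv2.GaussianBlur(g,(3,3),0),cv2.HOUGH_GRADIENT,1,20,param1=100,param2=20,minRadius=18,maxRadius=34)
for c in ci[0][:12]:
    if c[0]>390: print(c,onz(p,c[:2],.092))
big=cv2.resize(im[110:260,370:490].astype(np.uint8),None,fx=4,fy=4,interpolation=2);cv2.imwrite("pics/z2.png",big[:,:,::-1])
```

```text
[280.34444444 181.83099415] [ 257  156   47   50 1710]
((279.93487548828125, 181.61314392089844), (45.11273193359375, 48.367488861083984), 17.32671356201172) ((280.3314514160156, 180.30899047851562), 25.489973068237305)
[0.46772317 0.16804582 0.1105    ]
[0.46774002 0.16867854 0.113     ]
[275.07646177 265.62818591] [263 250  26  32 667]
((275.0755310058594, 265.6381530761719), (25.06411361694336, 31.84175682067871), 2.1645283699035645) ((274.5, 265.5), 15.890348434448242)
[0.45924171 0.08529703 0.1105    ]
[0.45932692 0.08659665 0.113     ]
[433.5 188.5  27.9] [0.61259711 0.14973858 0.092     ]
```

View pics/z2.png

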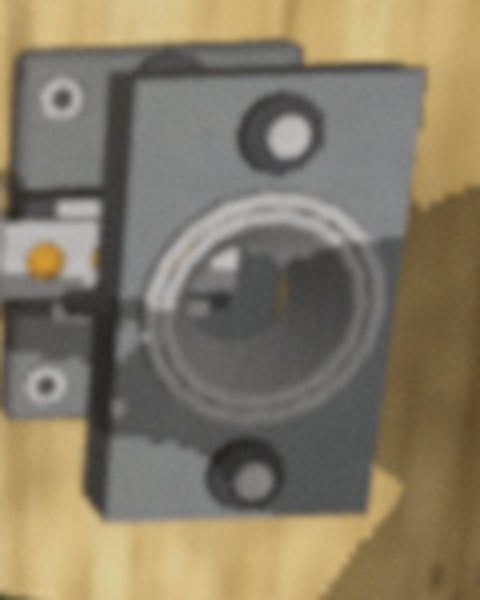

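Seat ring centre is at about (436,187), giving seat ≈ (0.615, 0.150). The mushroom is at (0.4675, 0.167). Descending to grasp.

Call:
move_arm([
  [[1,0.001,0.001,0.05,0,0,0],[1,0.001,0.001,0.1,0,0,0],[1,0.001,0.001,0.15,0,0,0],[1,0.001,0.001,0.18,0,0,0],[1,0.001,0.001,0.194,0,0,0]],
])

```text
clock: 3.2
position: [0.4674, 0.1656, 0.0841]
tool_rot: [-3.14, 0.001, 1.52]
force: [-0.1, 0.2, 0.6]
grip_width: 0.086
finger_force: 0.0
```

Call:
move_arm([
  [[0.3,0,0,0,0,0,0],[0.3,0,0,0,0,0,0],[0.3,0,0,0,0,0,0],[0.3,0,0,0,0,0,0],[0.3,0,0,0,0,0,0]],
], force=60)

```text
clock: 3.7
position: [0.4685, 0.1672, 0.0866]
tool_rot: [3.139, -0.001, 1.521]
force: [2.4, 0.4, 4.0]
grip_width: 0.0415
finger_force: 60.2
```

```bash
python3 go.py
```

```text
t 3.7 [0.4685 0.1672 0.0866] [ 3.139e+00 -1.000e-03  1.521e+00] F [2.4 0.4 4. ] q [-0.03  0.6  -0.58  2.03  0.53  0.66 -1.  ] w 0.0415 ff 60.2
```

Call:
move_arm([
  [[0.3,0,0,-0.02,0,0,0],[0.3,0,0,-0.04,0,0,0],[0.3,0,0,-0.08,0,0,0],[0.3,0,0,-0.11,0,0,0],[0.3,0,0,-0.12,0,0,0]],
])

```text
clock: 4.2
position: [0.4684, 0.1674, 0.2083]
tool_rot: [3.138, -0.001, 1.521]
force: [-0.3, -0.6, -4.7]
grip_width: 0.0412
finger_force: 64.6
```

```bash
python3 go.py .615 .15 .21 1.521
python3 - <<'E'
from h import *
p=bot.camera_params("wrist");im=bot.grab_frame("wrist");np.save("pics/w2.npy",im)
s=bot.camera_params("side");i2=bot.grab_frame("side");np.save("pics/s2.npy",i2)
np.savez("pics/w2p.npz",**{k:np.array(v) for k,v in p.items()})
o=np.hstack([im[:,130:430],cv2.resize(i2[110:280,150:350],(494,420),interpolation=2)]);cv2.imwrite("pics/o2.png",o[:,:,::-1]);print(o.shape)
E
```

```text
t 4.2 [0.4684 0.1674 0.2083] [ 3.138e+00 -1.000e-03  1.521e+00] F [-0.3 -0.6 -4.7] q [ 0.08  0.42 -0.7   1.93  0.34  0.91 -0.84] w 0.0412 ff 64.6
shift [-0.0101  0.1473 -0.0012] turn [ 0.0005 -0.0002  0.    ]
(420, 794, 3)
```

View pics/o2.png

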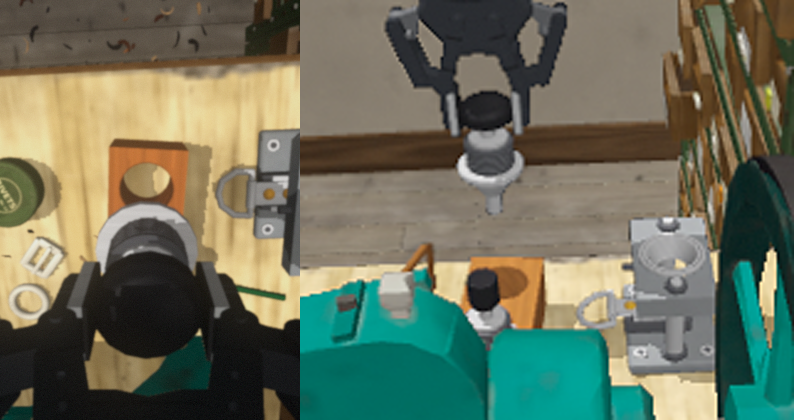

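The unit hangs upright in the grip, and the stand hole behind it is empty. I'll check the collar centre (wrist image about 277,247) against the head for tilt.

Run:
```python
from h import *
im=np.load("pics/w2.npy").astype(int);z=np.load("pics/w2p.npz");p={k:z[k] for k in z};p["vertical_fov"]=float(p["vertical_fov"])
X=lambda d,h:proj(p,[.4684+d,.1674,h])
print("head",X(0,.2322),"collar c",X(0,.182))
th=np.linspace(0,2*np.pi,73)
q=np.array([proj(p,[.4684+.027*np.cos(a),.1674+.027*np.sin(a),.182]) for a in th]);print("pred collar top row,l,r",q[:,1].min(),q[:,0].min(),q[:,0].max())
q=np.array([proj(p,[.4684+.022*np.cos(a),.1674+.022*np.sin(a),.2342]) for a in th]);print("pred head lip",q[:,1].min(),q[:,1].max(),q[:,0].min(),q[:,0].max())
w=(im.min(2)>120)&(im.max(2)-im.min(2)<30)
c,st=blob(w,(277,235));print(c,st)
m=im.max(2)<62; print(np.where(m[300])[0][[0,-1]]); col=np.where(m[:,277])[0]; print(col[0],col[-1])
for r in (225,235,245,250,255): k=np.where(w[r,210:345])[0]+210; print(r,k[0] if len(k) else 0,k[-1] if len(k) else 0)
# side view axis
s=bot.camera_params("side")
print("side pred tip,collar,head",proj(s,[.4684,.1674,.2322-.0995]),proj(s,[.4684,.1674,.179]),proj(s,[.4684,.1674,.2322]))
i2=np.load("pics/s2.npy").astype(int); w=(i2.min(2)>150)&(i2.max(2)-i2.min(2)<25)
print(blob(w,(227,180)))
```

```text
head [279.23665253 310.63245392] collar c [278.49527211 253.33774679]
pred collar top row,l,r 203.23172153347903 225.82631798716378 331.11351844226016
pred head lip 260.85384234251075 361.5115724805607 220.57507504262895 337.9222651165769
[273.34154589 228.00289855] [ 226  204  101   69 2070]
[ 84 559]
228 419
225 234 318
235 229 323
245 227 325
250 226 326
255 227 326
side pred tip,collar,head [228.86803091 193.26222689] [226.95510095 174.51546098] [224.62541319 151.36769877]
(array([225.79661017, 179.53389831]), array([214, 171,  26,  14, 118], dtype=int32))
```

Call:
move_arm([
  [[0.3,-0.002,0.04,0,0,0,0],[0.3,-0.004,0.08,0,0,0,0],[0.3,-0.006,0.12,0,0,0,0],[0.3,-0.0075,0.148,0,0,0,0],[0.3,-0.0075,0.148,0,0,0,0]],
])

```text
clock: 4.8
position: [0.6171, 0.151, 0.2024]
tool_rot: [-3.139, 0.001, 1.519]
force: [-1.2, -0.3, -4.2]
grip_width: 0.0414
finger_force: 64.6
```

```bash
python3 go.py .616 .1525 .15 1.521
python3 - <<'E'
from h import *
p=bot.camera_params("wrist");im=bot.grab_frame("wrist")
i2=bot.grab_frame("side");i3=bot.grab_frame("top")
o=np.hstack([im[100:420,160:400],cv2.resize(i2[120:270,250:350],(213,320),interpolation=2),cv2.resize(i3[110:260,220:350],(277,320),interpolation=2)]);cv2.imwrite("pics/o3.png",o[:,:,::-1]);print(o.shape)
s=bot.camera_params("side")
for h in (.17,.175): print(proj(p,[.615,.15,h]),proj(s,[.615,.15,h]))
print("seat",proj(p,[.615,.15,.092]),proj(s,[.615,.15,.092]))
E
```

```text
t 4.8 [0.6171 0.151  0.2024] [-3.139e+00  1.000e-03  1.519e+00] F [-1.2 -0.3 -4.2] q [ 0.07  0.64 -0.63  1.57  0.41  1.07 -0.72] w 0.0414 ff 64.6
shift [ 0.0015 -0.001   0.0524] turn [-0.0004  0.0001 -0.0003]
(320, 730, 3)
[274.87774759 250.06434168] [300.9091757  180.10775037]
[274.78724748 254.19668686] [300.96994282 178.01424398]
seat [275.86930028 204.79310786] [299.99635611 210.86110632]
```

View pics/o3.png

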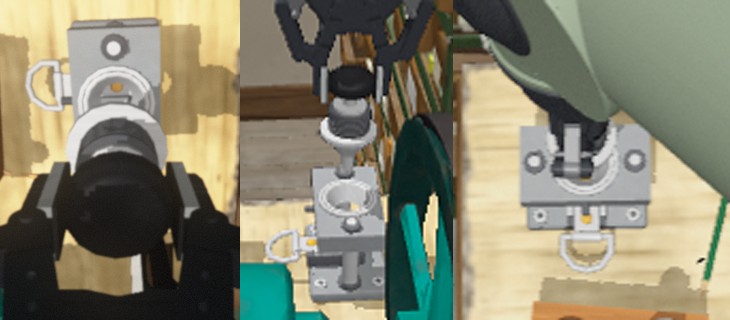

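Side and wrist views both show the ram and collar in line with the cup to about 2 mm. The cone has plenty of capture range, so I'm lowering it.

Call:
move_arm([
  [[0.3,0,0,0.02,0,0,0],[0.3,0,0,0.035,0,0,0],[0.3,0,0,0.045,0,0,0],[0.3,0,0,0.05,0,0,0],[0.3,0,0,0.05,0,0,0]],
])

```text
clock: 5.45
position: [0.6147, 0.1523, 0.1551]
tool_rot: [-3.141, 0.0, 1.522]
force: [0.9, -0.4, -2.8]
grip_width: 0.0414
finger_force: 64.6
```

```bash
python3 go.py
```

```text
t 5.45 [0.6147 0.1523 0.1551] [-3.141  0.     1.522] F [ 0.9 -0.4 -2.8] q [ 0.06  0.68 -0.61  1.62  0.45  0.98 -0.75] w 0.0414 ff 64.6
```

Call:
move_arm([
  [[0.3,0,0,0.004,0,0,0],[0.3,0,0,0.008,0,0,0],[0.3,0,0,0.012,0,0,0],[0.3,0,0,0.012,0,0,0]],
])

```text
clock: 5.85
position: [0.6149, 0.1522, 0.1431]
tool_rot: [-3.141, 0.0, 1.522]
force: [0.6, 0.2, -2.5]
grip_width: 0.0417
finger_force: 64.6
```

Call:
move_arm([
  [[0.3,0,0,0.002,0,0,0],[0.3,0,0,0.004,0,0,0],[0.3,0,0,0.004,0,0,0]],
])

```text
clock: 6.15
position: [0.615, 0.1522, 0.1394]
tool_rot: [-3.141, 0.0, 1.522]
force: [0.0, 0.3, -3.3]
grip_width: 0.0413
finger_force: 64.6
```

Call:
move_arm([
  [[0.3,0,0,0.002,0,0,0],[0.3,0,0,0.004,0,0,0],[0.3,0,0,0.004,0,0,0]],
])

```text
clock: 6.45
position: [0.615, 0.1523, 0.1353]
tool_rot: [-3.141, 0.0, 1.522]
force: [0.0, 0.4, -2.7]
grip_width: 0.0411
finger_force: 64.6
```

Call:
move_arm([
  [[0.3,0,0,0.001,0,0,0],[0.3,0,0,0.003,0,0,0],[0.3,0,0,0.003,0,0,0]],
])

```text
clock: 6.75
position: [0.615, 0.1522, 0.1323]
tool_rot: [-3.141, 0.0, 1.522]
force: [0.4, -0.4, -3.5]
grip_width: 0.0415
finger_force: 64.6
```

Call:
move_arm([
  [[0.3,0,0,0.002,0,0,0],[0.3,0,0,0.003,0,0,0],[0.3,0,0,0.003,0,0,0]],
])

```text
clock: 7.05
position: [0.6156, 0.1522, 0.1297]
tool_rot: [3.141, -0.0, 1.521]
force: [3.9, -1.0, -1.5]
grip_width: 0.0414
finger_force: 64.8
```

```bash
python3 go.py
```

```text
t 7.05 [0.6156 0.1522 0.1297] [ 3.141 -0.     1.521] F [ 3.9 -1.  -1.5] q [ 0.05  0.71 -0.6   1.64  0.47  0.94 -0.77] w 0.0414 ff 64.8
```

Call:
move_arm([
  [[0.3,0,0.001,0,0,0,0],[0.3,0,0.001,0.001,0,0,0],[0.3,0,0.001,0.001,0,0,0]],
])

```text
clock: 7.35
position: [0.6162, 0.1523, 0.1287]
tool_rot: [3.141, -0.0, 1.522]
force: [1.4, -0.3, 3.1]
grip_width: 0.041
finger_force: 65.1
```

```bash
python3 go.py
```

```text
t 7.35 [0.6162 0.1523 0.1287] [ 3.141 -0.     1.522] F [ 1.4 -0.3  3.1] q [ 0.05  0.72 -0.59  1.64  0.47  0.94 -0.77] w 0.041 ff 65.1
```

Call:
move_arm([
  [[0.3,0,0.0005,0.002,0,0,0],[0.3,0,0.0005,0.004,0,0,0],[0.3,0,0.0005,0.004,0,0,0]],
])

```text
clock: 7.65
position: [0.6164, 0.1522, 0.1243]
tool_rot: [-3.141, 0.0, 1.522]
force: [-1.6, -1.3, 4.0]
grip_width: 0.0414
finger_force: 65.2
```

Call:
move_arm([
  [[0.3,0,0,0.002,0,0,0],[0.3,0,0,0.004,0,0,0],[0.3,0,0,0.004,0,0,0]],
])

```text
clock: 7.95
position: [0.6165, 0.1522, 0.1204]
tool_rot: [-3.141, 0.0, 1.522]
force: [-2.7, -0.9, 5.4]
grip_width: 0.0412
finger_force: 65.3
```

Call:
move_arm([
  [[0.3,0,0,0.002,0,0,0],[0.3,0,0,0.003,0,0,0],[0.3,0,0,0.003,0,0,0]],
])

```text
clock: 8.25
position: [0.6165, 0.1523, 0.1177]
tool_rot: [-3.141, 0.0, 1.522]
force: [-2.3, -0.6, 8.2]
grip_width: 0.0414
finger_force: 65.5
```

Call:
move_arm([
  [[0.3,0,0,0.001,0,0,0],[0.3,0,0,0.002,0,0,0],[0.3,0,0,0.002,0,0,0]],
])

```text
clock: 8.55
position: [0.6164, 0.1522, 0.1157]
tool_rot: [-3.141, 0.0, 1.522]
force: [-4.7, -0.9, 8.4]
grip_width: 0.0412
finger_force: 65.6
```

Call:
move_arm([
  [[0.3,0,0,0.001,0,0,0],[0.3,0,0,0.001,0,0,0]],
])

```text
clock: 8.75
position: [0.6164, 0.1522, 0.1148]
tool_rot: [-3.141, 0.0, 1.522]
force: [-3.7, -2.3, 8.6]
grip_width: 0.0412
finger_force: 65.6
```

Call:
move_arm([
  [[0.3,0,0,0.001,0,0,0],[0.3,0,0,0.001,0,0,0]],
])

```text
clock: 8.95
position: [0.6165, 0.1524, 0.1145]
tool_rot: [3.141, 0.0, 1.522]
force: [-6.8, -1.7, 18.5]
grip_width: 0.0413
finger_force: 66.4
```

Call:
move_arm([
  [[0.3,0,0,0.001,0,0,0],[0.3,0,0,0.001,0,0,0]],
])

```text
clock: 9.15
position: [0.6167, 0.1527, 0.1142]
tool_rot: [3.141, -0.0, 1.522]
force: [-10.7, -2.4, 28.9]
grip_width: 0.0411
finger_force: 67.3
```

The stiff stop is reached: the force jumps at TCP z ≈ 0.1145, 14 mm below the seated height. Letting it rise.

Call:
move_arm([
  [[0.3,0,-0.0005,-0.004,0,0,0],[0.3,0,-0.0005,-0.008,0,0,0],[0.3,0,-0.0005,-0.012,0,0,0],[0.3,0,-0.0005,-0.0145,0,0,0],[0.3,0,-0.0005,-0.0145,0,0,0]],
])

```text
clock: 9.65
position: [0.6163, 0.1523, 0.1274]
tool_rot: [3.141, -0.0, 1.522]
force: [1.1, -0.4, 2.3]
grip_width: 0.0414
finger_force: 65.1
```

```bash
python3 go.py
```

```text
t 9.65 [0.6163 0.1523 0.1274] [ 3.141 -0.     1.522] F [ 1.1 -0.4  2.3] q [ 0.05  0.72 -0.59  1.64  0.48  0.93 -0.77] w 0.0414 ff 65.1
```

Call:
move_arm([
  [[0.3,0,0,-0.001,0,0,0],[0.6,0,0,-0.001,0,0,0],[1,0,0,-0.001,0,0,0],[1,0,0,-0.001,0,0,0],[1,0,0,-0.001,0,0,0]],
])

```text
clock: 10.15
position: [0.6159, 0.1522, 0.1279]
tool_rot: [-3.141, 0.0, 1.522]
force: [-0.3, -0.6, 0.1]
grip_width: 0.0851
finger_force: 0.0
```

Call:
move_arm([
  [[1,0,0,0,0,0,0],[1,0,0,-0.02,0,0,0],[1,0,0,-0.05,0,0,0],[1,0,0,-0.1,0,0,0],[1,0,0,-0.14,0,0,0]],
])

```text
clock: 10.65
position: [0.616, 0.1524, 0.2704]
tool_rot: [3.141, -0.001, 1.522]
force: [1.6, 0.9, -0.3]
grip_width: 0.0853
finger_force: 0.0
```

```bash
python3 go.py
python3 - <<'E'
from h import *
p=bot.camera_params("wrist");im=bot.grab_frame("wrist");i2=bot.grab_frame("side")
o=np.hstack([im[60:420,130:430],cv2.resize(i2[130:270,200:350],(386,360),interpolation=2)]);cv2.imwrite("pics/o4.png",o[:,:,::-1])
print("pred head w",proj(p,[.6155,.151,.151]),"s",proj(bot.camera_params("side"),[.6155,.151,.151]))
E
```

```text
t 10.65 [0.616  0.1524 0.2704] [ 3.141e+00 -1.000e-03  1.522e+00] F [ 1.6  0.9 -0.3] q [ 0.09  0.57 -0.66  1.5   0.36  1.19 -0.68] w 0.0853 ff 0.0
pred head w [277.67875002 201.8329603 ] s [300.87795961 187.62822418]
```

View pics/o4.png

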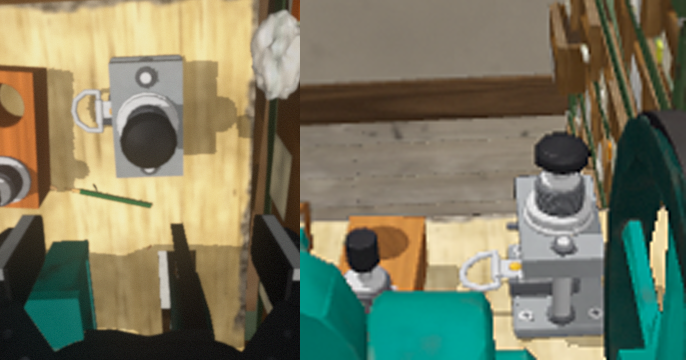

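The unit stands seated in the press with its head up (side view about 301,189, as predicted). The punch is still in the stand and the gripper is clear.

```bash
python3 -c "
from workcell import bot
print(bot.job_done())"
```

```text
the job is handed in; nothing more can be done
None
```

I handed the job in at about 11 s: the mushroom-headed unit was seated in the press, pushed down 14 mm to a firm stop and let back up, and left standing there with the punch unit still in the stand; the rivet cap itself was not visible to check.

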